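# Wedge up the levelling table's plate and hold it

### The job

The rubber pads under the front edge of the levelling table's hinged plate are to be changed. Pick up the orange wedge by its grip block and push its thin end straight in under the middle of the plate's front edge, along the worktop, until that edge just lifts off its pads (a few millimetres, never as much as a centimetre), with the agar dish staying where it is on the plate and the timer and jar left alone. Finish while still holding the wedge there by its grip block, so that the wedge alone carries the plate: do not let go, and do not touch the plate.

Things in the scene. Friction and masses are not known exactly. Their poses are not given: they have to be found in the camera images.
- table_base: fixed grey base of the levelling table: two side rails (inner faces 65 mm either side of the middle, 10 mm high, from 10 mm behind the plate's front edge) with rubber pads, joined at the back; bare worktop between them. Origin on the worktop (z = 0) under the middle of the plate's front edge; x level from there to the hinge at the back (the way the wedge goes in), y left along the edge, z up
- plate (a joint): angle of the aluminium plate (134 mm deep, 176 wide, 6 thick, 0.35 to 0.7 kg) about its hinge along the back, 143 mm behind the front edge: 0 rad = resting level on the pads, growing as the front edge rises (0.007 rad per mm). It falls back unless held up. At rest its underside is 14 mm and its top 20 mm above the worktop
- plate_lip (a point): middle of the lower front edge of the plate, 14 mm above the worktop at rest; moves with the plate, axes as those of the base when at rest
- wedge_grip (a point): centre of the grip block of the loose orange wedge (0.11 kg), 22 mm above its flat underside. Block 34 mm long (x), 36 wide (y), 44 high, with black ribs; take it across its 36 mm width. x points to the thin end, z up. Ahead of the block is the taper, 36 mm wide, 80 long, its top falling evenly from 25 mm high at the block to 5 mm at the thin end (1 in 4)
- wedge_tip (a point): middle of the lower edge of the wedge's thin end, at the underside, 97 mm ahead of the grip block's centre; axes as for the grip block. The plate's front edge meets the top of the taper when the tip is 36 mm past that edge and rises 1 mm for each further 4 mm
- agar_dish: amber agar dish, 90 mm across and 15 mm high, lying loose on the plate; origin at the centre of its underside
- timer_mid (a point): centre of the white bench timer, 45 x 70 x 29 mm, loose on the worktop; a bystander
- jar_mid (a point): centre of the specimen jar with a red lid, 64 mm across and 75 mm high, loose on the worktop; a bystander
There are look-alikes about, which are no part of the job. Of the things like the part that bears wedge_grip, leave any that is purple; of the rest the smaller one is meant.

How it is judged:
By the outcome, as a careful person would: the job done as asked, in the order asked, and still so for the second after the job is handed in, while the arm keeps its last pose, push and grip.
It also fails if it takes over 35 s, if anything falls off the work surface, if the arm or the gripper's body presses on something with over 40 N, if the wrist force passes 120 N, or if a joint passes its speed limit or range.

### The arm

A 6-joint arm with a two-finger parallel gripper is mounted at the origin on a cart in front of the work surface, level with it; the furniture and walls round the work are solid. World frame = base frame: x ahead of the robot, y to its left, z up, the work surface at z = 0. Lengths are in m, angles in rad, forces in N, time in s.
With the tool pointing down it reaches from about 0.3 to 0.875 m from the base axis. Payload 6.4 kg.
Tool frame: the origin (TCP) lies between the finger pads; the fingertips stand 19 mm ahead of it and the grasp point (between the pads) is the TCP (ctrl.tips_ahead is the z of the fingertips in the tool frame, in m); z points along the fingers, y is the line along which they close (so a half turn about z gives the same grasp; the last joint's range is limited). The gripper opens to 85 mm and grips with 20 to 120 N. Pads are 22 mm wide; open, the fingers measure 114 mm over their backs; the gripper's body (76 mm by 85 mm) begins 54 mm behind the grasp point. The pads swing forward as they close: fully open they stand 13 mm farther back than shut.
Start: joints at [-1.31, 0.181, 1.607, -0, 1.354, -0.206], TCP at [0.259, -0.513, 0.226] pointing down, gripper open.
Joint ranges: [-2.99, 2.99], [-0.89, 2.07], [0.3, 2.58], [-1.14, 4.28], [0, 2.63], [-3.12, 3.12]. Speed limits (rad/s): [2.57, 2.57, 3.01, 3.14, 3.14, 3.14].

### API

Orientations are given as a unit quaternion [w, x, y, z].
In Python, from bench import readout, vision, ctrl gives the robot as it stands.
- The arm moves only by the tool play_rows, never from a script. Its arguments are lists of equal length, an entry for each row: "xyz": the shift along the tool's x, y, z in mm, a list of three; "rot": the turn, a rotation vector about the tool's x, y, z in rad, a list of three; "grip": the opening, from 0 (shut) to 1 (fully open). In form: {"xyz": [[x, y, z], ...], "rot": [[rx, ry, rz], ...], "grip": [grip, ...]}. A call has exactly 10 rows; each row is the pose to reach, as a shift and turn from the pose commanded when the call began, along the tool's axes at that moment; what a row does not reach only later rows make up. A row lasts 1/8 s, in which the tool goes at most 62.5 mm and 10.7 degrees, less where a joint would pass 70% of its speed; a pose out of reach is approached as far as the arm can. A call with a gripper value outside its range is refused whole. The fingers move at their own pace and stop on an object; the grip force is fixed at half the most. Time passes only in rows, so rows that repeat a pose let the fingers close, or fill a call up. It gives the time, the measured TCP pose, the force, the opening and the grip force at its end, in the units of the state.
- readout.get_obs(): the state, without advancing time (a new reading comes with each control period).
- vision.camera(name): name is "scene" or "top" or "wrist"; returns a dict with "color" (384x512x3 uint8, red, green, blue), "depth" (384x512 float32, m along the optical axis (not along the pixel's ray), 0 where there is no reading), "camera_matrix" (3x3 intrinsics, pixels), "extrinsics" (4x4, takes a point from camera to world coordinates); the wrist camera has in their place "hand_eye" (4x4, takes a point from camera to tool coordinates, whose origin is the TCP and whose axes are the flange's). Camera axes: x right, y down, z forward; pixel columns grow to the right and rows downward; lengths in m; the calibration is good to about 2 mm. A picture is of the moment at which its call begins: read the wrist's pose just before it.
- ctrl.hand_in(): hands the job in; it is judged then, once.
The state is a dict: "time_s": time; "q": joint angles; "dq": joint speeds; "joint_efforts": joint torques, N m; "eef_pos": TCP position; "eef_rot": TCP orientation; "wrist_force": force on the tool from outside, world axes, zero at the start; "torque": the same for the moment, N m; "opening": opening from 0.0 (shut) to 1.0 (fully open); "grasp_force": force on a finger pad.
Only numpy, scipy, OpenCV 4.12 (cv2) and the standard library are available. Lean on these libraries where they do the work, as an engineer would, in place of code of your own. Each camera call takes 0.05 s, during which the arm holds its last target. There are 200 camera calls.

## Working session

There is one attempt and no reset: what is moved stays moved. The work goes in short steps, Python scripts to look and compute and a tool call to move; the robot and the scene stay as the last step left them, time stands still between calls to the robot, and variables do not carry over. Pictures are saved under pics/ and viewed, at most 10 in all, crops included, and the job is handed in when it is done.

Besides the shell and the picture viewer there is one more tool, called after "Emit:" as a command line: name --argument value ..., lists and objects as JSON in quotes. play_rows: Moves the arm, as the interface text tells. Its arguments: {"type":"object","properties":{"xyz":{"type":"array","items":{"type":"array","items":{"type":"number"}}},"rot":{"type":"array","items":{"type":"array","items":{"type":"number"}}},"grip":{"type":"array","items":{"type":"number"}}},"required":["xyz","rot","grip"]}

```bash
mkdir -p pics; cat > h.py <<'E'
import numpy as np, cv2, pickle
from bench import readout, vision, ctrl
from scipy.spatial.transform import Rotation as R
def T_tool():
    o=readout.get_obs(); q=o["eef_rot"]; T=np.eye(4)
    T[:3,:3]=R.from_quat([q[1],q[2],q[3],q[0]]).as_matrix(); T[:3,3]=o["eef_pos"]; return T
def shot(n,f):
    T=T_tool(); c=vision.camera(n)
    c=dict(c); c["E"]=T@c["hand_eye"] if n=="wrist" else c["extrinsics"]
    pickle.dump(c,open(f"pics/{f}.pkl","wb")); cv2.imwrite(f"pics/{f}.png",cv2.cvtColor(c["color"],cv2.COLOR_RGB2BGR)); return c
def load(f): return pickle.load(open(f"pics/{f}.pkl","rb"))
def cloud(c):
    d=c["depth"]; K=c["camera_matrix"]; v,u=np.mgrid[:d.shape[0],:d.shape[1]]
    P=np.stack([(u-K[0,2])/K[0,0]*d,(v-K[1,2])/K[1,1]*d,d],-1)
    W=P@c["E"][:3,:3].T+c["E"][:3,3]; W[d==0]=np.nan; return W
E
python3 - <<'E'
from h import *
a=shot("top","top0"); b=shot("scene","scene0")
o=readout.get_obs(); print(o)
im=np.hstack([cv2.imread("pics/top0.png"),cv2.imread("pics/scene0.png")])
cv2.imwrite("pics/top0b.png",cv2.resize(cv2.imread("pics/top0.png"),(800,600)))
E
```

```text
{'time_s': 0.1, 'q': array([-1.31032521e+00,  1.81463525e-01,  1.60791970e+00, -2.61543492e-05,
        1.35381671e+00, -2.06352578e-01]), 'dq': array([ 0.00139182, -0.00089607, -0.00238991,  0.00069371, -0.00090644,
       -0.00288531]), 'joint_efforts': array([ 5.23133403e-04, -4.45874906e+01, -3.52241457e+01, -3.46865554e-04,
        4.10126915e-03, -1.33298028e-05]), 'eef_pos': array([ 0.25862503, -0.5129755 ,  0.22527042]), 'eef_rot': array([-8.03003469e-04,  9.72881937e-01,  2.31300867e-01, -3.45069454e-05]), 'wrist_force': array([-0.41210229,  0.5627457 ,  0.59468845]), 'torque': array([ 0.0057702 , -0.01352207,  0.0120429 ]), 'grasp_force': 0.0, 'opening': 0.9995775406767317}
```

View pics/top0b.png

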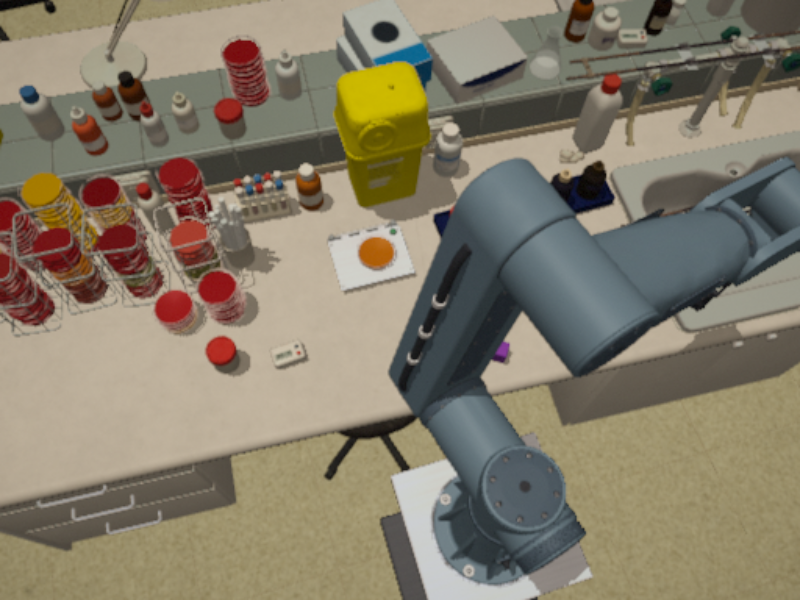

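View pics/scene0.png

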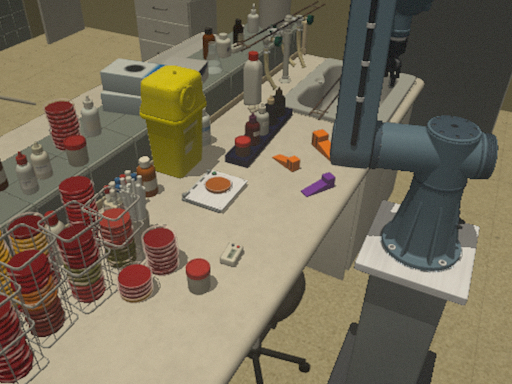

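The top view shows the plate and dish at about (370,257) of 800x600, with the wedges hidden by the arm. The scene view shows a small orange wedge at (287,161), a bigger one at (322,143), a purple one at (318,185), the timer at (232,254) and the jar at (198,277).

```bash
python3 - <<'E'
from h import *
c=load("scene0"); W=cloud(c); hsv=cv2.cvtColor(c["color"],cv2.COLOR_RGB2HSV)
m=((hsv[...,0]<16)&(hsv[...,1]>170)&(hsv[...,2]>90)).astype(np.uint8)
n,l,s,ce=cv2.connectedComponentsWithStats(m)
for i in range(1,n):
    if s[i,4]>30 and s[i,0]>180 and s[i,1]<260:
        P=W[l==i]; print(s[i],np.nanpercentile(P,[2,50,98],axis=0).round(3).tolist())
for n,(u,v) in dict(tim=(232,250),jar=(198,268),dish=(217,185),plateL=(184,194),plateF=(223,208),plateR=(246,181),plateB=(207,171)).items(): print(n,W[v,u].round(3))
x,y,w,h=180,120,180,110
cv2.imwrite("pics/crop1.png",cv2.resize(cv2.imread("pics/scene0.png")[y:y+h,x:x+w],None,fx=4.4,fy=4.4,interpolation=cv2.INTER_CUBIC))
E
```

```text
[249  52   9   9  55] [[0.8, -0.575, 0.201], [0.817, -0.562, 0.222], [0.834, -0.55, 0.23]]
[312 130  19  29 293] [[0.384, -0.382, 0.005], [0.426, -0.349, 0.031], [0.465, -0.301, 0.062]]
[235 136  15   9 103] [[0.639, -0.193, 0.069], [0.665, -0.165, 0.077], [0.686, -0.141, 0.082]]
[273 155  26  12 145] [[0.462, -0.234, 0.003], [0.509, -0.193, 0.02], [0.558, -0.165, 0.047]]
[206 178  24  12 223] [[0.615, 0.015, 0.024], [0.648, 0.045, 0.029], [0.681, 0.075, 0.033]]
[186 259  23  17 253] [[0.462, 0.409, 0.071], [0.491, 0.435, 0.074], [0.515, 0.461, 0.079]]
tim [0.463 0.298 0.027]
jar [0.488 0.435 0.071]
dish [0.647 0.051 0.027]
plateL [0.719 0.138 0.024]
plateF [0.578 0.138 0.018]
plateR [ 0.579 -0.024  0.016]
plateB [ 0.724 -0.017  0.016]
```

View pics/crop1.png

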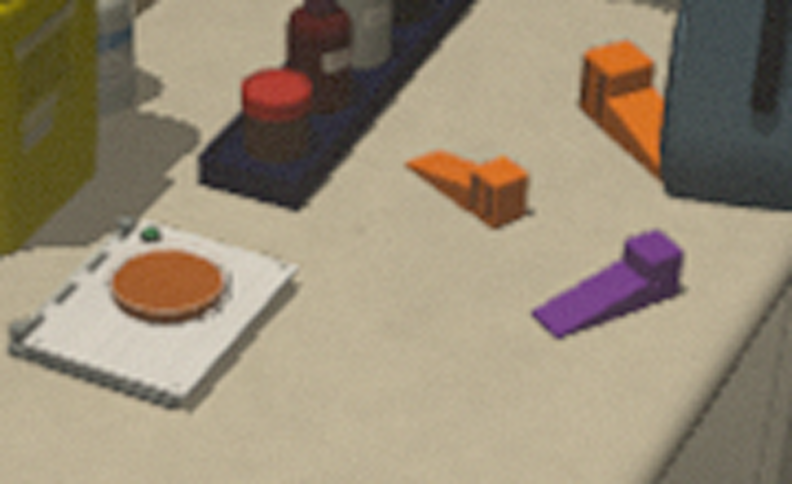

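The crop confirms it: the small orange wedge's tip is near crop (410,160) and its block near (500,190). The hinge is at the plate's left/back, with the front edge toward the robot. Next I'll take the wrist camera over the wedge.

```bash
cat >> h.py <<'E'
def plan(p,yaw):
    "tool-frame shift (mm) and rotvec to a tool-down pose with tool x heading yaw"
    T=T_tool(); G=np.array([[np.cos(yaw),np.sin(yaw),0],[np.sin(yaw),-np.cos(yaw),0],[0,0,-1.]])
    print("xyz",(T[:3,:3].T@(np.array(p)-T[:3,3])*1000).round(1),"rot",R.from_matrix(T[:3,:3].T@G).as_rotvec().round(4))
E
python3 - <<'E'
from h import *
print(vision.camera("wrist")["hand_eye"].round(3))
plan([0.45,-0.22,0.30],np.radians(27))
E
```

```text
[[-0.    -0.951 -0.308  0.078]
 [ 1.    -0.001  0.001 -0.   ]
 [-0.001 -0.308  0.951 -0.147]
 [ 0.     0.     0.     1.   ]]
xyz [ 302.8 -175.7  -74.3] rot [-0.0013 -0.0003 -0.0045]
```

Emit:
play_rows --xyz '[[20, -12, -10], [65, -38, -25], [120, -70, -45], [180, -105, -60], [235, -137, -70], [280, -163, -74], [300, -174, -74], [303, -176, -74], [303, -176, -74], [303, -176, -74]]' --rot '[[0, 0, 0], [0, 0, 0], [0, 0, 0], [0, 0, 0], [0, 0, 0], [0, 0, 0], [0, 0, 0], [0, 0, 0], [0, 0, 0], [0, 0, 0]]' --grip '[1, 1, 1, 1, 1, 1, 1, 1, 1, 1]'

```text
time_s: 1.4
eef_pos: [0.4496, -0.2207, 0.3]
eef_rot: [-0.0, 0.973, 0.231, -0.0]
wrist_force: [0.2, -0.1, -0.9]
opening: 1.001
grasp_force: 0.0
```

```bash
python3 - <<'E'
from h import *
c=shot("wrist","w1"); shot("top","top1"); print(readout.get_obs()["eef_pos"])
a=cv2.imread("pics/w1.png");cv2.imwrite("pics/w1b.png",cv2.resize(a,(800,600)))
W=cloud(c); hsv=cv2.cvtColor(c["color"],cv2.COLOR_RGB2HSV)
m=((hsv[...,0]<18)&(hsv[...,1]>150)&(hsv[...,2]>60)).astype(np.uint8)
n,l,s,ce=cv2.connectedComponentsWithStats(m)
for i in range(1,n):
    if s[i,4]>200:
        P=W[l==i]; print(s[i],np.nanpercentile(P,[2,50,98],axis=0).round(3).tolist())
        # top-plane of block
        zt=np.nanpercentile(P[:,2],95); Q=P[P[:,2]>zt-.004]; r=cv2.minAreaRect((Q[:,:2]*1000).astype(np.float32)); print(" top",zt,r)
        r=cv2.minAreaRect((P[~np.isnan(P[:,0])][:,:2]*1000).astype(np.float32)); print(" all",r)
E
```

```text
[ 0.44961413 -0.22083579  0.29998316]
[ 231   71   79   69 2135] [[0.461, -0.242, 0.005], [0.508, -0.208, 0.019], [0.559, -0.174, 0.044]]
 top 0.043951859428232966 ((475.2079162597656, -189.8267822265625), (35.017791748046875, 33.48276138305664), 61.200042724609375)
 all ((508.9658203125, -209.78692626953125), (38.119728088378906, 112.55300903320312), 61.26491928100586)
[ 266  178  108   60 3179] [[0.34, -0.395, 0.007], [0.411, -0.349, 0.027], [0.467, -0.291, 0.059]]
 top 0.059002148621081926 ((443.3812561035156, -375.9723205566406), (46.6341552734375, 42.83777618408203), 52.18478775024414)
 all ((399.69195556640625, -343.0115661621094), (49.2576789855957, 151.85142517089844), 53.340789794921875)
```

View pics/w1b.png

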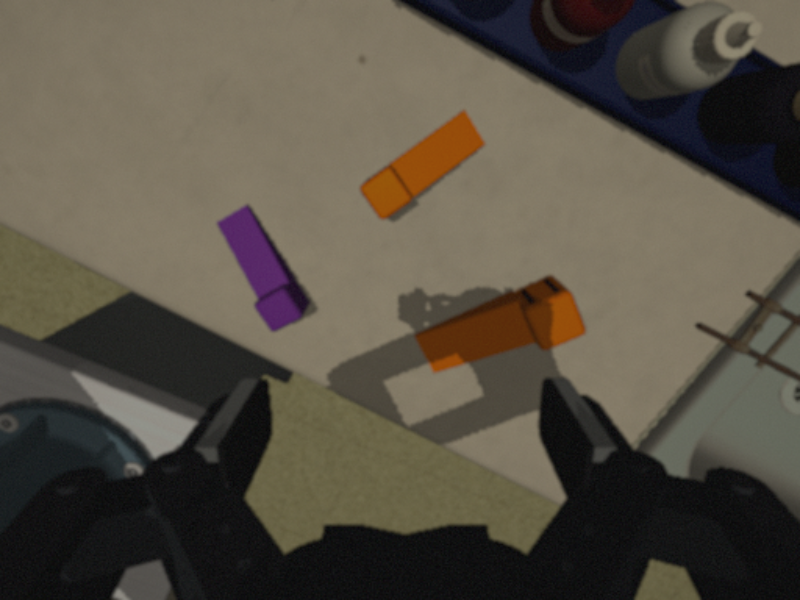

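The wrist view shows the small wedge with its block at about (387,192) and its tip to the upper right at (475,128). The measured top is 44 mm high and about 34x36 mm, so it's the right one. Block centre is (0.475,-0.190), heading -29°.

```bash
python3 - <<'E'
from h import *
plan([0.475,-0.190,0.10],np.radians(-29))
c=load("top1"); W=cloud(c)
hs=cv2.cvtColor(c["color"],cv2.COLOR_RGB2HSV)
m=(abs(W[...,2]-.020)<.005)&(abs(W[...,0]-.65)<.14)&(abs(W[...,1]-.05)<.15)&(hs[...,1]<50)&(hs[...,2]>120)
n,l,s,_=cv2.connectedComponentsWithStats(m.astype(np.uint8)); i=1+s[1:,4].argmax(); print(s[i])
P=W[l==i]; print(len(P),np.median(P[:,2]),cv2.minAreaRect((P[:,:2]*1000).astype(np.float32)))
m=(W[...,2]>.027)&(W[...,2]<.045)&(abs(W[...,0]-.65)<.14)&(abs(W[...,1]-.05)<.15)
P=W[m]; print("dish",cv2.minEnclosingCircle((P[:,:2]*1000).astype(np.float32)))
E
```

```text
xyz [ 36.6 -16.1 200. ] rot [-1.000e-04  3.000e-04  9.712e-01]
[210 141  55  43 997]
997 0.01943406846401552 ((645.9380493164062, 58.778587341308594), (175.3754425048828, 149.8845977783203), 89.54888916015625)
dish ((681.5950927734375, 23.05816650390625), 159.03477478027344)
```

Emit:
play_rows --xyz '[[5, -2, 10], [12, -5, 40], [20, -8, 80], [27, -11, 120], [32, -14, 155], [36, -16, 185], [37, -16, 200], [37, -16, 200], [37, -16, 200], [37, -16, 200]]' --rot '[[0, 0, 0.12], [0, 0, 0.28], [0, 0, 0.44], [0, 0, 0.6], [0, 0, 0.76], [0, 0, 0.9], [0, 0, 0.971], [0, 0, 0.971], [0, 0, 0.971], [0, 0, 0.971]]' --grip '[1, 1, 1, 1, 1, 1, 1, 1, 1, 1]'

```text
time_s: 2.75
eef_pos: [0.4766, -0.1897, 0.1012]
eef_rot: [0.0, 0.968, -0.249, 0.001]
wrist_force: [-0.3, 0.6, -0.2]
opening: 0.998
grasp_force: 0.0
```

```bash
python3 - <<'E'
from h import *
c=shot("wrist","w2")
a=cv2.imread("pics/w2.png");cv2.imwrite("pics/w2b.png",cv2.resize(a,(800,600)))
W=cloud(c); hsv=cv2.cvtColor(c["color"],cv2.COLOR_RGB2HSV)
m=((hsv[...,0]<18)&(hsv[...,1]>150)&(hsv[...,2]>60)&(np.hypot(W[...,0]-.5,W[...,1]+.2)<.1))
P=W[m]; Q=P[P[:,2]>.039]
print(" top",np.median(Q[:,2]),cv2.minAreaRect((Q[:,:2]*1000).astype(np.float32)))
print(" all",cv2.minAreaRect((P[:,:2]*1000).astype(np.float32)))
plan([0.475,-0.190,0.025],np.radians(-29))
E
```

```text
top 0.043173226569223816 ((475.65008544921875, -189.39706420898438), (35.024383544921875, 32.85823440551758), 61.012020111083984)
 all ((510.76556396484375, -208.02105712890625), (37.35824966430664, 112.21035766601562), 60.37803268432617)
xyz [-1.2  1.1 76.1] rot [ 0.0002 -0.0017  0.0022]
```

View pics/w2b.png

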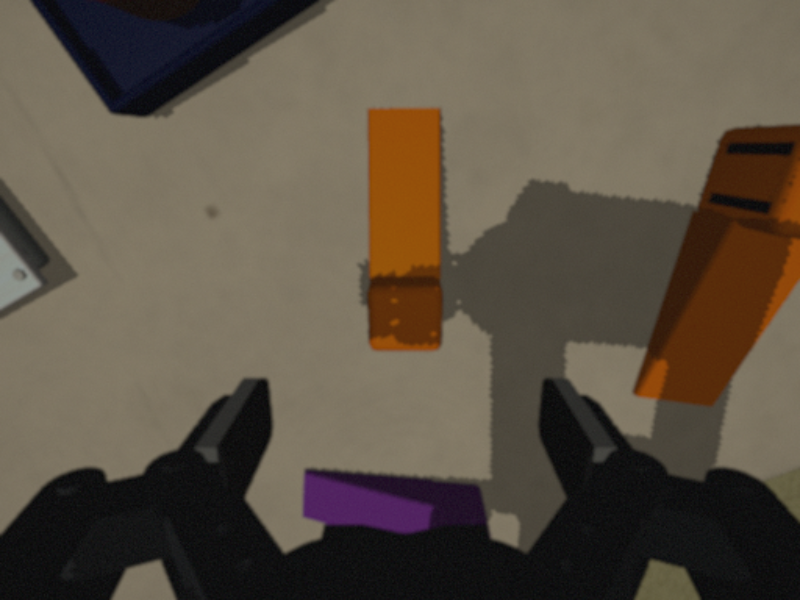

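The wedge lies square to the tool: block at about (405,312), taper straight up the image, nothing in the fingers' way. Next I'll descend and close.

Emit:
play_rows --xyz '[[-1, 1, 15], [-1, 1, 35], [-1, 1, 55], [-1, 1, 70], [-1, 1, 75], [-1, 1, 75], [-1, 1, 75], [-1, 1, 75], [-1, 1, 75], [-1, 1, 75]]' --rot '[[0, 0, 0], [0, 0, 0], [0, 0, 0], [0, 0, 0], [0, 0, 0], [0, 0, 0], [0, 0, 0], [0, 0, 0], [0, 0, 0], [0, 0, 0]]' --grip '[1, 1, 1, 1, 1, 1, 0.6, 0.3, 0, 0]'

```text
time_s: 4.05
eef_pos: [0.4751, -0.1896, 0.0258]
eef_rot: [0.0, 0.968, -0.249, 0.001]
wrist_force: [-0.9, 1.6, 5.3]
opening: 0.403
grasp_force: 60.1
```

Emit:
play_rows --xyz '[[0, 0, 0], [0, 0, 0], [0, 0, 0], [0, 0, 0], [0, 0, -5], [0, 0, -20], [0, 0, -40], [0, 0, -60], [0, 0, -60], [0, 0, -60]]' --rot '[[0, 0, 0], [0, 0, 0], [0, 0, 0], [0, 0, 0], [0, 0, 0], [0, 0, 0], [0, 0, 0], [0, 0, 0], [0, 0, 0], [0, 0, 0]]' --grip '[0, 0, 0, 0, 0, 0, 0, 0, 0, 0]'

```text
time_s: 5.3
eef_pos: [0.4744, -0.1892, 0.0848]
eef_rot: [-0.0, 0.968, -0.249, -0.0]
wrist_force: [-0.5, -0.0, -1.8]
opening: 0.401
grasp_force: 60.0
```

```bash
python3 - <<'E'
from h import *
o=readout.get_obs(); print(o["eef_pos"],o["opening"],o["grasp_force"],o["wrist_force"])
plan([0.40,0.055,0.14],0)
E
```

```text
[ 0.47436779 -0.18923001  0.08484941] 0.40069511309882205 59.97428834438324 [-0.48728084 -0.03514672 -1.82090932]
xyz [-183.1 -177.9  -55.1] rot [-1.000e-04  3.000e-04 -5.042e-01]
```

```bash
python3 - <<'E'
from h import *
plan([0.46,0.057,0.18],0)
E
```

```text
xyz [-131.6 -208.7  -95.1] rot [-1.000e-04  3.000e-04 -5.042e-01]
```

Emit:
play_rows --xyz '[[-5, -10, -25], [-18, -30, -60], [-40, -65, -90], [-65, -105, -95], [-90, -145, -95], [-112, -178, -95], [-126, -200, -95], [-132, -209, -95], [-132, -209, -95], [-132, -209, -95]]' --rot '[[0, 0, 0], [0, 0, -0.05], [0, 0, -0.12], [0, 0, -0.22], [0, 0, -0.32], [0, 0, -0.42], [0, 0, -0.48], [0, 0, -0.504], [0, 0, -0.504], [0, 0, -0.504]]' --grip '[0, 0, 0, 0, 0, 0, 0, 0, 0, 0]'

```text
time_s: 6.55
eef_pos: [0.4601, 0.0565, 0.1798]
eef_rot: [0.0, 1.0, -0.001, -0.0]
wrist_force: [0.3, -0.1, -0.7]
opening: 0.402
grasp_force: 60.1
```

```bash
python3 - <<'E'
from h import *
c=shot("wrist","w3"); print(readout.get_obs()["eef_pos"])
W=cloud(c); hs=cv2.cvtColor(c["color"],cv2.COLOR_RGB2HSV)
P=W[(hs[...,0]<18)&(hs[...,1]>150)&(W[...,2]>.1)]
print("wedge",len(P),cv2.minAreaRect((P[:,:2]*1000).astype(np.float32)),np.percentile(P,[1,99],axis=0).round(3).tolist())
m=(abs(W[...,2]-.020)<.004)&(hs[...,1]<60)
P=W[m]; print("plate",len(P),np.median(P[:,2]),np.percentile(P,[.5,99.5],axis=0).round(4).tolist())
# front edge: min x per y-bin
for y in np.arange(-.03,.15,.02):
    q=P[abs(P[:,1]-y)<.008]; print(y.round(3),len(q),np.percentile(q[:,0],1).round(4) if len(q) else None)
print("front yzone",[ (x,P[abs(P[:,0]-x)<.004][:,1].min().round(4),P[abs(P[:,0]-x)<.004][:,1].max().round(4)) for x in (.58,.60,.62) if (abs(P[:,0]-x)<.004).any()])
a=cv2.imread("pics/w3.png");cv2.imwrite("pics/w3b.png",cv2.resize(a,(800,600)))
E
```

```text
[0.46017263 0.05639738 0.17992919]
wedge 15209 ((499.91119384765625, 56.54359817504883), (112.7314453125, 36.06082534790039), 0.2303503453731537) [[0.446, 0.039, 0.158], [0.555, 0.074, 0.198]]
plate 9417 0.019402784236942583 [[0.4422, -0.0295, 0.0167], [0.6168, 0.3207, 0.0239]]
-0.03 445 0.575
-0.01 886 0.5751
0.01 842 0.5752
0.03 638 0.5754
0.05 616 0.5756
0.07 783 0.5762
0.09 862 0.5763
0.11 858 0.5764
0.13 847 0.5771
front yzone [(0.58, np.float64(-0.0303), np.float64(0.1451)), (0.6, np.float64(-0.0306), np.float64(0.145)), (0.62, np.float64(-0.0305), np.float64(0.1451))]
```

View pics/w3b.png

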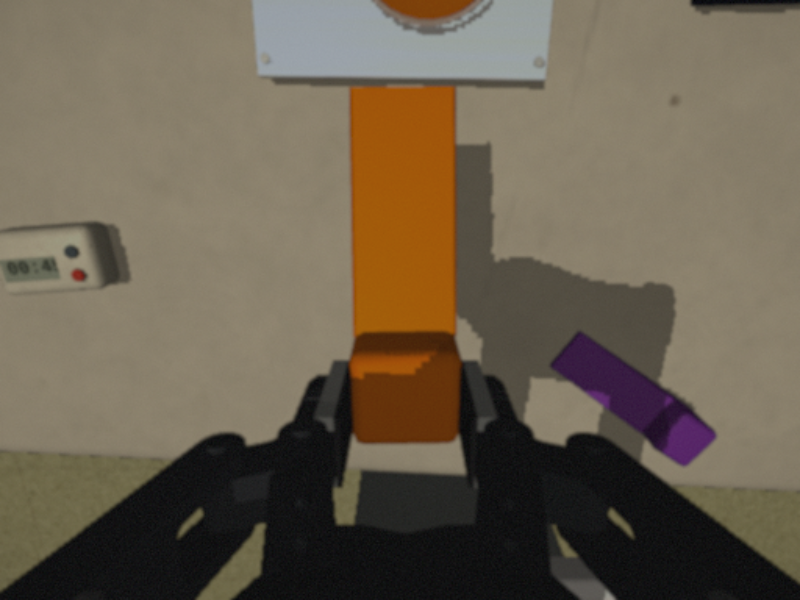

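The wrist view shows the wedge held square between the fingers with its tip at about (403,88), just before the plate's front edge (row 78, columns 258–547). The timer and the purple wedge are well clear. The front edge is at x≈0.5755, middle y≈0.057, turned about -0.6°. Next I'll lower the wedge in front of it.

Emit:
play_rows --xyz '[[0, -1, 15], [0, -2, 40], [0, -2, 70], [0, -2, 100], [0, -2, 125], [0, -2, 142], [0, -2, 149], [0, -2, 151], [0, -2, 152], [0, -2, 152]]' --rot '[[0, 0, 0], [0, 0, 0.008], [0, 0, 0.008], [0, 0, 0.008], [0, 0, 0.008], [0, 0, 0.008], [0, 0, 0.008], [0, 0, 0.008], [0, 0, 0.008], [0, 0, 0.008]]' --grip '[0, 0, 0, 0, 0, 0, 0, 0, 0, 0]'

```text
time_s: 7.85
eef_pos: [0.4606, 0.0593, 0.0286]
eef_rot: [0.0, 1.0, -0.004, 0.001]
wrist_force: [-0.0, 0.5, -0.9]
opening: 0.402
grasp_force: 60.1
```

Emit:
play_rows --xyz '[[0, 0, 0.5], [0, 0, 1], [0, 0, 1.5], [0, 0, 2], [0, 0, 2], [0, 0, 2], [0, 0, 2], [0, 0, 2], [0, 0, 2], [0, 0, 2]]' --rot '[[0, 0, 0], [0, 0, 0], [0, 0, 0], [0, 0, 0], [0, 0, 0], [0, 0, 0], [0, 0, 0], [0, 0, 0], [0, 0, 0], [0, 0, 0]]' --grip '[0, 0, 0, 0, 0, 0, 0, 0, 0, 0]'

```text
time_s: 9.1
eef_pos: [0.46, 0.0594, 0.0261]
eef_rot: [0.0, 1.0, -0.004, -0.0]
wrist_force: [0.5, 0.8, -0.1]
opening: 0.406
grasp_force: 60.1
```

Emit:
play_rows --xyz '[[0, 0, 0.5], [3, 0, 0.5], [8, 0, 0.5], [14, 0, 0.5], [20, 0, 0.5], [27, 0, 0.5], [34, 0, 0.5], [40, 0, 0.5], [44, 0, 0.5], [44, 0, 0.5]]' --rot '[[0, 0, 0], [0, 0, 0], [0, 0, 0], [0, 0, 0], [0, 0, 0], [0, 0, 0], [0, 0, 0], [0, 0, 0], [0, 0, 0], [0, 0, 0]]' --grip '[0, 0, 0, 0, 0, 0, 0, 0, 0, 0]'

```text
time_s: 10.35
eef_pos: [0.5044, 0.0589, 0.0258]
eef_rot: [0.0, 1.0, -0.004, 0.0]
wrist_force: [-1.4, 0.2, 4.2]
opening: 0.405
grasp_force: 60.8
```

```bash
cat > m.py <<'E'
from h import *
import sys
c=shot("wrist",sys.argv[1]); o=readout.get_obs(); print(o["eef_pos"],o["wrist_force"],o["eef_rot"])
W=cloud(c); hs=cv2.cvtColor(c["color"],cv2.COLOR_RGB2HSV)
P=W[(hs[...,0]<18)&(hs[...,1]>150)&(W[...,0]<.575)&(abs(W[...,1]-.057)<.03)]
print("wedge",len(P),cv2.minAreaRect((P[:,:2]*1000).astype(np.float32)))
m=(abs(W[...,2]-.022)<.008)&(hs[...,1]<60)&(W[...,0]>.57)
for x in (.58,.60,.62,.64,.66,.68):
    q=W[m&(abs(W[...,0]-x)<.004)&((abs(W[...,1]-.057)<.08))]
    if len(q): print(x,len(q),np.median(q[:,2]).round(4),q[:,1].min().round(4),q[:,1].max().round(4))
q=W[m&(abs(W[...,1]-.12)<.02)]; print("front x",np.percentile(q[:,0],1).round(4))
am=(hs[...,0]<25)&(hs[...,1]>90)&(W[...,2]>.024)&(W[...,2]<.055)&(W[...,0]>.58)
q=W[am]; print("dish",len(q),cv2.minEnclosingCircle((q[:,:2]*1000).astype(np.float32)) if len(q) else None, np.median(q[:,2]) if len(q) else None)
E
python3 m.py w4
```

```text
[0.50443857 0.05896029 0.02585261] [-0.33211417 -0.40649023  4.67229686] [ 3.74275590e-05  9.99991605e-01 -4.07893124e-03  3.89513567e-04]
wedge 11813 ((531.3169555664062, 59.25153350830078), (86.98946380615234, 36.70790481567383), 0.42060622572898865)
0.58 5316 0.0194 -0.023 0.137
0.6 6110 0.0194 -0.023 0.137
0.62 2918 0.0194 -0.023 0.137
front x 0.5772
dish 3935 ((619.8341064453125, 43.815330505371094), 31.573617935180664) 0.027832190100145288
```

Emit:
play_rows --xyz '[[2, 1, 0], [6, 1.5, 0], [10, 1.5, 0], [13, 1.5, 0], [16, 1.5, 0], [19, 1.5, 0], [22, 1.5, 0], [24, 1.5, 0], [25, 1.5, 0], [25, 1.5, 0]]' --rot '[[0, 0, 0], [0, 0, 0], [0, 0, 0], [0, 0, 0], [0, 0, 0], [0, 0, 0], [0, 0, 0], [0, 0, 0], [0, 0, 0], [0, 0, 0]]' --grip '[0, 0, 0, 0, 0, 0, 0, 0, 0, 0]'

```text
time_s: 11.65
eef_pos: [0.5243, 0.0577, 0.0257]
eef_rot: [-0.0, 1.0, -0.004, -0.005]
wrist_force: [-20.7, -0.9, 24.4]
opening: 0.403
grasp_force: 63.1
```

```bash
python3 m.py w5; python3 - <<'E'
from h import *
shot("scene","scene5"); shot("top","top5")
a=cv2.imread("pics/w5.png");b=cv2.imread("pics/scene5.png")[130:300,150:350]
b=cv2.resize(b,(400,340),interpolation=cv2.INTER_CUBIC); a=cv2.resize(a,(400,300))
cv2.imwrite("pics/m5.png",np.hstack([cv2.copyMakeBorder(a,0,40,0,0,0),b]))
for n in("scene0","scene5"):
    c=load(n);W=cloud(c);hs=cv2.cvtColor(c["color"],cv2.COLOR_RGB2HSV)
    q=W[(hs[...,0]<16)&(hs[...,1]>140)&(abs(W[...,0]-.65)<.07)&(abs(W[...,1]-.05)<.07)&(W[...,2]<.06)]
    print(n,len(q),np.median(q,axis=0).round(4),np.percentile(q,[2,98],axis=0).round(3).tolist())
E
```

```text
[0.52426156 0.05769028 0.02572975] [-20.992518     0.90754493  24.49471775] [-2.57222687e-05  9.99980384e-01 -3.49727136e-03 -5.19607340e-03]
wedge 9151 ((541.1884765625, 60.985565185546875), (42.85078430175781, 66.78814697265625), 89.44042205810547)
0.58 4788 0.0215 -0.023 0.137
0.6 5371 0.0212 -0.0229 0.137
0.62 3419 0.0209 -0.0229 0.137
0.64 2014 0.0206 -0.023 0.137
front x 0.5775
dish 11967 ((639.0050048828125, 43.34270477294922), 40.51314163208008) 0.029187664385558115
scene0 253 [0.6477 0.0463 0.0287] [[0.612, 0.014, 0.023], [0.683, 0.081, 0.034]]
scene5 269 [0.6459 0.0474 0.0298] [[0.61, 0.012, 0.024], [0.684, 0.085, 0.036]]
```

View pics/m5.png

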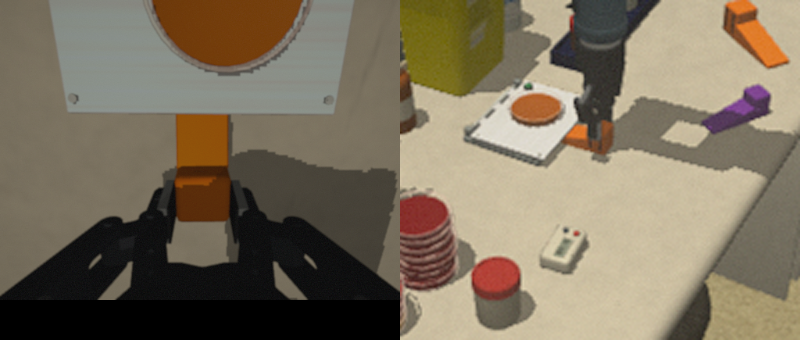

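The wrist view shows the taper under the edge middle, with the dish in place. The scene view shows the timer and jar untouched. The edge is up about 2 mm, but the wedge is pressed on the worktop with 24 N, so the arm lags. I'll ease the down-press and let it go on to the target.

Emit:
play_rows --xyz '[[0, 0, -0.3], [0, 0, -0.6], [0, 0, -0.8], [0, 0, -0.8], [0, 0, -0.8], [0, 0, -0.8], [0, 0, -0.8], [0, 0, -0.8], [0, 0, -0.8], [0, 0, -0.8]]' --rot '[[0, 0, 0], [0, 0, 0], [0, 0, 0], [0, 0, 0], [0, 0, 0], [0, 0, 0], [0, 0, 0], [0, 0, 0], [0, 0, 0], [0, 0, 0]]' --grip '[0, 0, 0, 0, 0, 0, 0, 0, 0, 0]'

```text
time_s: 13.05
eef_pos: [0.5249, 0.0577, 0.0258]
eef_rot: [-0.0, 1.0, -0.004, -0.004]
wrist_force: [-14.5, -0.0, 13.8]
opening: 0.4
grasp_force: 61.9
```

```bash
python3 m.py w6
```

```text
[0.52492452 0.05768666 0.02580281] [-14.70720503   0.48633542  14.22557459] [-1.32799741e-04  9.99983776e-01 -3.69051157e-03 -4.33708361e-03]
wedge 9080 ((541.5304565429688, 58.88005828857422), (38.79072952270508, 65.90171813964844), 89.11923217773438)
0.58 4812 0.0216 -0.023 0.137
0.6 5357 0.0214 -0.023 0.137
0.62 3386 0.0211 -0.023 0.1369
0.64 2278 0.0207 -0.023 0.137
front x 0.5777
dish 12244 ((639.16552734375, 43.29859161376953), 40.417240142822266) 0.029295395819731535
```

Emit:
play_rows --xyz '[[0, 0, -0.4], [0.5, 0, -0.4], [1, 0, -0.4], [2, 0, -0.4], [3, 0, -0.4], [4, 0, -0.4], [5, 0, -0.4], [5, 0, -0.4], [5, 0, -0.4], [5, 0, -0.4]]' --rot '[[0, 0, 0], [0, 0, 0], [0, 0, 0], [0, 0, 0], [0, 0, 0], [0, 0, 0], [0, 0, 0], [0, 0, 0], [0, 0, 0], [0, 0, 0]]' --grip '[0, 0, 0, 0, 0, 0, 0, 0, 0, 0]'

```text
time_s: 14.35
eef_pos: [0.5303, 0.0577, 0.0258]
eef_rot: [-0.0, 1.0, -0.004, -0.004]
wrist_force: [-12.2, 0.6, 9.8]
opening: 0.404
grasp_force: 61.2
```

```bash
python3 m.py w7
```

```text
[0.53034518 0.05766692 0.02584094] [-11.6608624    0.50458664   9.00055557] [-2.07676191e-04  9.99985408e-01 -3.80972050e-03 -3.82450034e-03]
wedge 8360 ((544.1782836914062, 57.65488815307617), (36.15608596801758, 60.03379821777344), 89.55168151855469)
0.58 4690 0.023 -0.023 0.137
0.6 5217 0.0225 -0.023 0.137
0.62 3299 0.022 -0.023 0.137
0.64 2980 0.0215 -0.023 0.137
front x 0.5778
dish 14582 ((643.3671875, 43.155208587646484), 41.43849563598633) 0.03012193606253616
```

```bash
python3 - <<'E'
from h import *
shot("scene","scene7"); shot("top","top7")
for n in("scene0","scene7","top1","top7"):
    c=load(n);W=cloud(c);hs=cv2.cvtColor(c["color"],cv2.COLOR_RGB2HSV)
    m=(hs[...,0]<16)&(hs[...,1]>140)&(abs(W[...,0]-.65)<.05)&(abs(W[...,1]-.05)<.05)&(W[...,2]<.06)
    p=cv2.minEnclosingCircle((W[m][:,:2]*1000).astype(np.float32)); print(n,m.sum(),p)
c=readout.get_obs(); print(c["eef_pos"],c["wrist_force"],c["grasp_force"])
E
```

```text
scene0 253 ((647.5286254882812, 46.31193923950195), 43.36116027832031)
scene7 253 ((645.49951171875, 46.16001510620117), 42.6007080078125)
top1 143 ((646.945068359375, 42.522613525390625), 42.054161071777344)
top7 0 ((0.0, 0.0), 0.0)
[0.5303368  0.05767768 0.02582239] [-11.74488562   0.76735317  10.01167039] 61.247273683547974
```

The edge is up 3.6 mm, the dish hasn't moved beyond the measuring error, and the hold is steady. Handing in.

```bash
python3 -c "
from bench import ctrl
print(ctrl.hand_in())"
```

```text
the job is handed in; nothing more can be done
None
```

The job is handed in at about 15 s: the orange wedge is still gripped under the middle of the plate's front edge, holding it about 3.6 mm up, the dish has moved no more than the 2 mm measuring error, and the timer and jar were never touched.

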